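# Hold the set-screw collar on the gear unit's shaft flat

### The arm

A 6-joint arm with a two-finger parallel gripper is mounted at the origin on the work surface. World frame = base frame: x ahead of the robot, y to its left, z up, the work surface at z = 0. Lengths are in mm, angles in rad, forces in N, time in s.
With the tool pointing down it reaches from about 400 to 925 mm from the base axis. Payload 12.5 kg.
Tool frame: the origin (TCP) lies at the very end of the fingers, on their centre line; the grasp point (between the pads) lies 19 mm behind it; z points along the fingers, y is the direction in which the jaws open and shut (so a half turn about z gives the same grasp; the last joint's range is limited). The gripper opens to 95 mm and grips with 3 to 60 N. Pads are 20 mm wide; open, the fingers measure 119 mm over their backs; the gripper's body (75 mm by 180 mm) begins 59 mm behind the grasp point.
Start: joints at [1.136, 0.491, 1.559, -0, 1.092, -0.106], TCP at [201.801, 591.543, 214.661] pointing down, gripper open.
Joint ranges: [-3.1, 3.1], [-0.84, 2.19], [0.05, 2.79], [-1.13, 4.28], [0.06, 2.93], [-2.69, 2.69]. Speed limits (rad/s): [2.22, 2.22, 2.79, 3.14, 3.14, 3.14].

### API

Orientations are given as [roll, pitch, yaw] about the fixed x, y, z axes, in that order (R = Rz(yaw) Ry(pitch) Rx(roll)).
In Python, from cell import env gives the robot as it stands.
- The arm moves only by the shell command python3 -m pendant 'ROWS'. ROWS is JSON, a list that holds one entry, the list of rows, each a list of 5 numbers: the opening, from 0 (shut) to 1 (fully open), then the shift along the tool's x, y, z in m, then the turn about the tool's z in rad. A call has exactly 8 rows; each row is the pose to reach, as a shift and turn from the pose commanded when the call began, along the tool's axes at that moment; what a row does not reach only later rows make up. A row lasts 1/10 s, in which the tool goes at most 50 mm and 8.59 degrees, less where a joint would pass 70% of its speed; a pose out of reach is approached as far as the arm can. A call with a gripper value outside its range is refused whole. The fingers move at their own pace and stop on an object; the grip force is fixed at half the most. Time passes only in rows, so rows that repeat a pose let the fingers close, or fill a call up. It gives the time, the measured TCP pose, the force and the opening at its end, in the units of the state.
- env.state(): the state, without advancing time (a new reading comes with each control period).
- env.read_camera(name): name is "side" or "top" or "wrist"; returns a dict with "image" (420x560x3 uint8, blue, green, red), "range_z" (420x560 float32, mm along the optical axis (not along the pixel's ray), 0 where there is no reading), "fx", "fy", "cx", "cy" (pixels), "rvec" (rotation vector, rad) and "tvec" (3), from world to camera coordinates, as OpenCV has them; the wrist camera has in their place "tool_from_camera" (4x4, takes a point from camera to tool coordinates, whose origin is the TCP and whose axes are the flange's). Camera axes: x right, y down, z forward; pixel columns grow to the right and rows downward; lengths in mm; the calibration is good to about 2 mm. A picture is of the moment at which its call begins: read the wrist's pose just before it.
- env.job_done(): hands the job in, once; it reports no verdict.
The state is a dict: "t": time; "joints": joint angles; "qvel": joint speeds; "tau": joint torques, N m; "eef_pos": TCP position; "tcp_rot": TCP orientation; "ft_force": force on the tool from outside, world axes, zero at the start; "moment": the same for the moment, N m; "opening": opening from 0.0 (shut) to 1.0 (fully open).
Only numpy, scipy, OpenCV 4.12 (cv2) and the standard library are available. Lean on these libraries where they do the work, as an engineer would, in place of code of your own. Each camera call takes 0.05 s, during which the arm holds its last target. There are 200 camera calls.

### The job

Lift the yellow guard plate out of the blue gear unit and stand it on edge in the free slot of the black rack, then turn the steel shaft with the fingers until its flat squarely faces the guard slot. Then fetch the collar from its stand, thread it down over the shaft with its brass set screw pointing squarely at the flat, and finish while still holding it there, level and off the gear unit, with the screw half-way up the flat. Leave everything else on the bench where it is.

Things in the scene. Friction and masses are not known exactly. Their poses are not given: they have to be found in the camera images.
- gearbox: Blue gear unit, fixed: housing 125 x 110 mm, 50 mm high, motor sticking out at +x. Origin at bench level on the upright shaft's axis. Bearing boss 34 mm across, top 58 mm above the bench. The guard slot runs along y on the housing top, centred at x = -34 mm, 9 mm wide between two aluminium strips (tops 64 mm above the bench). The flat must face it, i.e. along the gear unit's -x.
- shaft (a joint): Angle of the upright shaft about its axis in rad, growing counter-clockwise seen from above. At 0 its flat faces squarely the guard slot (gear unit -x). It turns stiffly (0.06 N m friction), stays where left, and has stops at -1.7 and +1.9. It starts between +0.5 and +1.4.
- flat_mid (a point): Point on the shaft axis half-way up the flat, 97 mm above the bench; this frame turns with the shaft, its -x axis points out of the flat, z up. The shaft is steel, 16 mm diameter; from 74 mm above the bench to its top at 120 mm (chamfered) it has one flat, a red-painted face (and a red dash on the top beside it) 4 mm from the axis (12 mm across from flat to the round side, 16 mm elsewhere).
- guard_center (a point): Centre of the yellow guard plate: 6 mm thick along its x, 80 mm wide along y, 110 mm high along z, about 60 g, loose. It starts upright on the housing top (50 mm above the bench) in the guard slot, its top 160 mm above the bench.
- guard: The same guard plate; origin at the middle of its lower edge, 55 mm below its centre.
- rack: Black slotted rack, fixed: 142 mm along its x, 100 mm along y, 35 mm high; origin under its centre. Three slots run along its y at x = -42, 0 and +42 mm, each 10 mm wide, 25 mm deep, floor 10 mm above the bench. The outer two hold aluminium blanks, the middle one is free.
- free_slot (a point): Middle of the floor of the free slot, 10 mm above the bench; axes as the rack's (slot runs along y). The guard stands in it with its centre 55 mm above this point.
- blank_a: Aluminium blank plate 6 x 80 x 60 mm standing in the rack's slot at x = -42 mm (top 70 mm above the bench); bystander. Origin at the middle of its lower edge.
- blank_b: The same kind of blank in the slot at x = +42 mm; bystander.
- stand: Collar stand, fixed: white disc 84 mm diameter and 6 mm thick, on it an aluminium post 24 mm diameter up to 30 mm above the bench, and a 13 mm pin up to 43 mm. Origin under its centre. The collar lies on the post around the pin.
- collar_center (a point): Centre of the dark steel collar, 16 mm high, 38 mm outside diameter, 19 mm round bore along z, about 90 g, loose. Two parallel grip faces 41 mm apart across its y (24 mm long); the set screw sticks out along its -x. It starts with its centre 38 mm above the bench on the stand, level.
- collar: The same collar; origin at the middle of its underside, 8 mm below its centre.
- screw (a point): Outer end of the collar's brass set screw (8 mm diameter), 26 mm from the collar's centre along its -x, half-way up the collar. A red line on the collar's top marks its side.
- supply: Power supply, white on blue, 90 x 40 x 90 mm high; bystander. Origin under its centre.
- terminals: Row of grey, orange and blue terminals, 50 x 40 x 30 mm high; bystander. Origin under its centre.
- stripper: Wire stripper with yellow handles, about 155 mm long, 15 mm high, lying along its x; bystander. Origin near its pivot.
- driver: Red-handled screwdriver, 140 mm long, lying on the bench; bystander.
- jar: Small jar, 50 mm diameter, 60 mm high; bystander. Origin under its centre.
Things that resemble listed ones, but are neither listed nor needed, are in the scene too. Of the things shaped like the guard, the yellow one is meant.

How it is judged (in metres and radians):
On the way, in this order (a step that is already met when the one before it is completed fails the run):
1. the guard stands on edge in the rack's free slot, let go (x of guard_center in the frame of free_slot between -0.012 and 0.012 m and y of guard_center in the frame of free_slot between -0.02 and 0.02 m and z of guard_center in the frame of free_slot between 0.048 and 0.061 m and angle between guard_center's own z axis and vertical below 0.2 rad and contact force between the fingers and guard below 0.1 N), for 0.2 s.
2. the shaft is turned so that its flat squarely faces the guard slot (value of joint shaft between -0.15 and 0.15 rad), for 0.2 s.
3. the collar is threaded on the shaft in the fingers' grip (horizontal distance between collar_center and flat_mid below 0.005 m and z of collar_center in the frame of flat_mid below 0.02 m and contact force between the fingers and collar above 1 N), for 0.1 s.
At the end, for the whole second after the job is handed in: Fingers hold the collar (over 2 N, still) on the shaft, centre within 8 mm of mid-flat, level within 0.15 rad, screw within 0.2 rad of square to the flat; flat within 0.15 rad of facing the guard slot; guard let go in the free slot, 12 mm across, 20 mm along, 0.2 rad of upright (all of step 1 and all of step 2 and horizontal distance between collar_center and flat_mid below 0.005 m and z of collar_center in the frame of flat_mid between -0.008 and 0.008 m and angle between collar_center's own z axis and vertical below 0.15 rad and x of screw in the frame of flat_mid below -0.02 m and angle between the x axis of collar_center and the x axis of flat_mid, either way round below 0.2 rad and contact force between the fingers and collar above 2 N and linear speed of collar below 0.02 m/s); the arm keeps its last pose, push and grip.
It fails at once if a bystander is displaced (over 30 mm; the blanks over 20 mm) (distance of any of supply, terminals, stripper, driver, jar from where it was at the start of the episode above 0.03 m or distance of any of blank_a, blank_b from where it was at the start of the episode above 0.02 m).
It also fails if it takes over 61 s, if anything falls off the work surface, if the arm or the gripper's body presses on something with over 40 N, if the wrist force passes 120 N, or if a joint passes its speed limit or range.

## Working session

There is one attempt and no reset: what is moved stays moved. The work goes in short steps, Python scripts to look and compute and a shell command to move; the robot and the scene stay as the last step left them, time stands still between calls to the robot, and variables do not carry over. Pictures are saved under pics/ and viewed, about 8 in all and at most 12, crops included, and the job is handed in when it is done.

```bash
ls; mkdir -p pics; cat > h.py <<'E'
import numpy as np, cv2
from cell import env
from scipy.spatial.transform import Rotation as R
def snap(n):
    s=env.state(); c=env.read_camera(n)
    if n=="wrist":
        T=np.eye(4);T[:3,:3]=R.from_euler('xyz',s['tcp_rot']).as_matrix();T[:3,3]=s['eef_pos']
        c['W']=T@np.array(c['tool_from_camera'])
    else:
        r=cv2.Rodrigues(np.array(c['rvec'],float))[0];t=np.array(c['tvec'],float).ravel()
        W=np.eye(4);W[:3,:3]=r.T;W[:3,3]=-r.T@t;c['W']=W
    return c
def cloud(c):
    h,w=c['range_z'].shape;u,v=np.meshgrid(np.arange(w),np.arange(h));z=c['range_z']
    P=np.stack([(u-c['cx'])/c['fx']*z,(v-c['cy'])/c['fy']*z,z],-1)
    return P@c['W'][:3,:3].T+c['W'][:3,3]
def ray(c,u,v,z):
    d=c['W'][:3,:3]@np.array([(u-c['cx'])/c['fx'],(v-c['cy'])/c['fy'],1.]);o=c['W'][:3,3]
    return o+d*(z-o[2])/d[2]
def proj(c,p):
    q=c['W'][:3,:3].T@(np.array(p)-c['W'][:3,3]);return q[0]/q[2]*c['fx']+c['cx'],q[1]/q[2]*c['fy']+c['cy']
E
python3 - <<'E'
from h import *
print(env.state())
for n in("top","side"):
    c=snap(n);cv2.imwrite(f"pics/{n}0.png",c['image']);np.savez(f"pics/{n}0.npz",**c)
    print(n,c['fx'],c['W'].round(2).tolist())
E
```

```text
pics
{'t': 0.0, 'joints': array([ 1.13637891e+00,  4.91534304e-01,  1.55945263e+00, -3.06220692e-05,
        1.09169730e+00, -1.05637420e-01]), 'qvel': array([ 0.00082618,  0.00033819,  0.0005559 , -0.00020512,  0.00160938,
        0.0005509 ]), 'tau': array([ 1.75640503e-04, -6.12656808e+01, -2.58171272e+01,  6.92569907e-02,
        4.82405175e-02, -1.40739944e-04]), 'eef_pos': array([201.70888091, 591.29599022, 214.0763439 ]), 'tcp_rot': array([-3.14050429e+00, -8.80904811e-05,  2.81282674e+00]), 'ft_force': array([ 1.28140712,  0.16999804, -0.21215682]), 'moment': array([-0.01412179, -0.02301086, -0.00574223]), 'opening': 1.0017521025196496}
top 472.7046576895707 [[-0.02, -1.0, 0.07, 422.89], [-1.0, 0.02, -0.01, -17.69], [0.01, -0.07, -1.0, 1272.15], [0.0, 0.0, 0.0, 1.0]]
side 443.451431542378 [[0.98, -0.1, 0.18, 319.53], [-0.2, -0.56, 0.8, -809.59], [0.02, -0.82, -0.57, 681.6], [0.0, 0.0, 0.0, 1.0]]
```

View pics/top0.png

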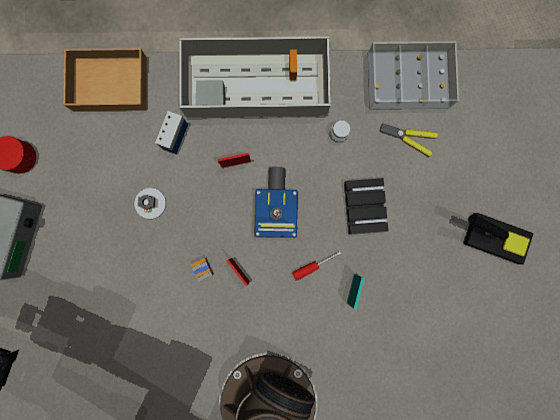

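View pics/side0.png

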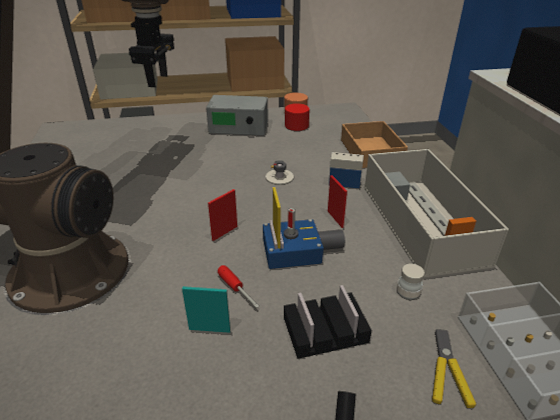

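Top view: the yellow plate in the gear unit is at about (276,226). Plates that could be mistaken for it are red at (235,160), red at (238,271), teal at (355,291), and the rack blanks at (368,190) and (370,218). Other things to keep apart: collar on its stand (150,203), shaft (277,213), rack (366,206). I choose the yellow plate standing in the blue unit.

```bash
python3 - <<'E'
from h import *
c=dict(np.load("pics/top0.npz"));im=c['image'];hsv=cv2.cvtColor(im,cv2.COLOR_BGR2HSV)
def rect(m,z,box,name):
    M=np.zeros_like(m);x0,y0,x1,y1=box;M[y0:y1,x0:x1]=m[y0:y1,x0:x1]
    v,u=np.nonzero(M);P=np.array([ray(c,a,b,z)[:2] for a,b in zip(u,v)],np.float32)
    print(name,len(u),cv2.minAreaRect(P),cv2.boxPoints(cv2.minAreaRect(P)).round().tolist())
rect(cv2.inRange(hsv,(100,100,40),(125,255,255)),50,(245,180,310,245),'gear')
rect(cv2.inRange(hsv,(20,110,120),(35,255,255)),160,(250,215,310,245),'yellow')
rect(cv2.inRange(hsv,(0,0,0),(180,255,60)),35,(335,170,395,240),'rack')
P=cloud(c)
for n,(u,v) in dict(shaft=(277,213),collar=(148,203)).items(): print(n,ray(c,u,v,120 if n=='shaft' else 46),P[v,u])
b=P[(P[...,2]>150)&(P[...,2]<166)&(abs(P[...,1])<200)&(P[...,0]>300)&(P[...,0]<500)]
print(len(b),b.mean(0),cv2.minAreaRect(b[:,:2].astype(np.float32)))
m=(P[...,2]>32)&(P[...,2]<50)&(np.hypot(P[...,0]-437,P[...,1]-320)<80);print(P[m].mean(0),m.sum())
print([np.round(proj(c,env.state()['eef_pos']))])
a=im[170:250,240:400];b2=im[180:230,120:180]
cv2.imwrite("pics/c1.png",np.hstack([cv2.resize(a,None,fx=3,fy=3,interpolation=2),cv2.resize(b2,(288,240),interpolation=2)]))
E
```

```text
gear 1487 ((497.1788635253906, -30.10006332397461), (108.6985092163086, 123.90831756591797), 87.54295349121094) [[433.0, -82.0], [557.0, -87.0], [561.0, 22.0], [438.0, 27.0]]
yellow 75 ((458.7881164550781, -32.5296630859375), (77.63096618652344, 4.704611778259277), 89.06572723388672) [[456.0, -71.0], [461.0, -71.0], [462.0, 6.0], [457.0, 6.0]]
rack 1850 ((512.7682495117188, -266.286376953125), (139.39199829101562, 105.26620483398438), 3.431318521499634) [[440.0, -218.0], [446.0, -323.0], [585.0, -315.0], [579.0, -210.0]]
shaft [491.82603266 -32.35751948 120.        ] [491.89238936 -32.371637   118.89096477]
collar [527.5681221  300.77011696  46.        ] [ 422.88946212  -17.69113692 1272.15313962]
89 [459.0987818  -36.06116959 159.25759829] ((458.8335876464844, -32.484901428222656), (77.51480865478516, 4.983373165130615), 89.03646850585938)
[511.31470307 309.25799549  41.42139975] 19
[array([ -7., 348.])]
```

View pics/c1.png

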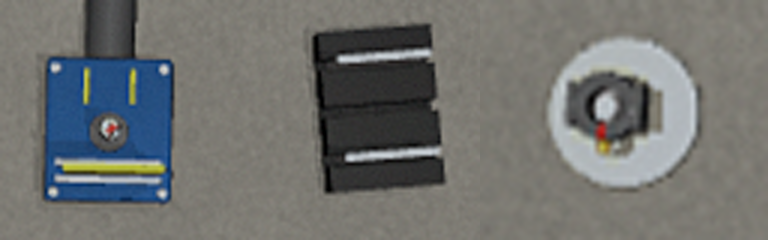

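The crop confirms the yellow plate, between two aluminium strips on the blue unit. The rack's free slot is the middle one, and the collar's red line and screw point toward the robot.

```bash
cat >> h.py <<'E'
def goal(x,y,z,yaw=None):
    "tool-axis shift and turn to a world pose (tool pointing down)"
    s=env.state();Rm=R.from_euler('xyz',s['tcp_rot']).as_matrix()
    d=Rm.T@(np.array([x,y,z])-s['eef_pos'])/1000
    t=0 if yaw is None else (s['tcp_rot'][2]-yaw+np.pi)%(2*np.pi)-np.pi
    print('t',round(s['t'],2),'goal',d.round(4),'turn',round(t,3))
E
python3 -m pendant '[[[1,-0.04,-0.025,-0.02,0.15],[1,-0.08,-0.05,-0.04,0.3],[1,-0.12,-0.075,-0.05,0.45],[1,-0.165,-0.1,-0.05,0.6],[1,-0.21,-0.125,-0.05,0.75],[1,-0.25,-0.15,-0.05,0.9],[1,-0.29,-0.175,-0.05,1.05],[1,-0.33,-0.196,-0.05,1.2]]]'
python3 - <<'E'
from h import *
c=snap("wrist");np.savez("pics/w1.npz",**c);cv2.imwrite("pics/w1.png",c['image']);print(c['fx'],c['tool_from_camera'].round(2).tolist() if hasattr(c['tool_from_camera'],'round') else c['tool_from_camera'])
s=env.state();print(s['t'],s['eef_pos'],s['tcp_rot'],proj(c,(525,300,38)),proj(c,(459,-32,160)))
goal(459,-34,265,1.528)
E
```

```text
t: 0.9
eef_pos: [451.7, 297.5, 264.6]
tcp_rot: [-3.141, 0.0, 1.606]
ft_force: [0.7, 0.6, 0.8]
opening: 0.999
294.9450503635017 [[-0.0, -0.96, -0.27, 77.44], [1.0, -0.0, -0.0, -0.12], [0.0, -0.27, 0.96, -169.87], [0.0, 0.0, 0.0, 1.0]]
0.95 [455.57800606 293.99742033 264.41517062] [3.14042407e+00 1.33597556e-03 1.59439196e+00] (np.float64(327.97329309183556), np.float64(183.0504594394948)) (np.float64(270.76448444370834), np.float64(456.39552966723306))
t 0.95 goal [-3.28e-01 -4.30e-03 -2.00e-04] turn 0.066
```

```bash

python3 -m pendant '[[[1,-0.04,-0.001,0,0.03],[1,-0.085,-0.002,0,0.066],[1,-0.13,-0.003,0,0.066],[1,-0.175,-0.004,0,0.066],[1,-0.22,-0.004,0,0.066],[1,-0.265,-0.004,0,0.066],[1,-0.31,-0.004,0,0.066],[1,-0.328,-0.004,0,0.066]]]'
python3 - <<'E'
from h import *
c=snap("wrist");np.savez("pics/w2.npz",**c);cv2.imwrite("pics/w2.png",c['image'])
s=env.state();print(s['t'],s['eef_pos'],s['tcp_rot'])
E
```

```text
t: 1.75
eef_pos: [460.5, -31.3, 264.5]
tcp_rot: [-3.141, 0.0, 1.545]
ft_force: [1.1, -0.9, -0.5]
opening: 1.002
1.8 [460.67930837 -32.06780046 264.43075109] [-3.14138229e+00  6.12237886e-04  1.54427043e+00]
```

View pics/w2.png

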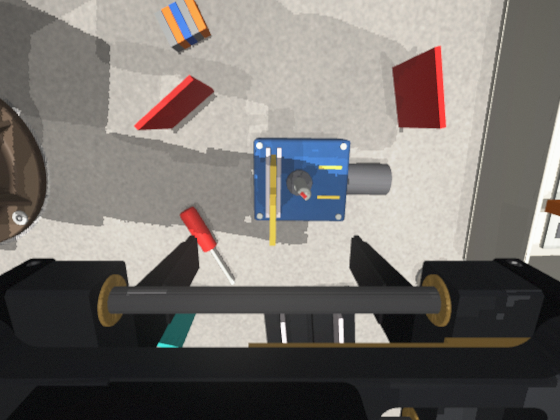

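View pics/w1.png

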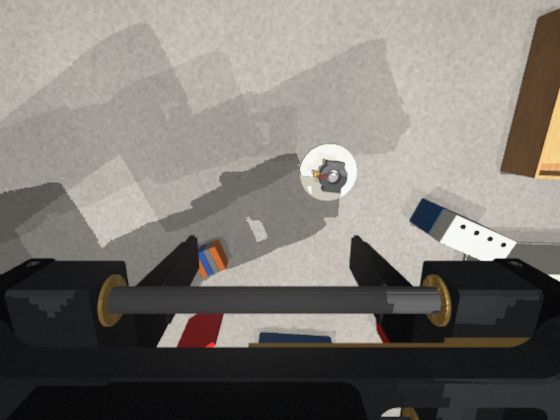

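```bash
python3 - <<'E'
from h import *
c=dict(np.load("pics/w2.npz"));im=c['image'];hsv=cv2.cvtColor(im,cv2.COLOR_BGR2HSV)
def rect(m,z,box,name):
    M=np.zeros_like(m);x0,y0,x1,y1=box;M[y0:y1,x0:x1]=m[y0:y1,x0:x1]
    v,u=np.nonzero(M);P=np.array([ray(c,a,b,z)[:2] for a,b in zip(u,v)],np.float32)
    r=cv2.minAreaRect(P);print(name,len(u),np.round(r[0],1),np.round(r[1],1),r[2])
    return P
rect(cv2.inRange(hsv,(100,100,30),(125,255,255)),50,(240,125,365,235),'gear')
P=cloud(c);Z=P[...,2]
ye=cv2.inRange(hsv,(18,90,90),(35,255,255))>0
for lo,hi in((153,167),):
    m=ye&(Z>lo)&(Z<hi);b=P[m];print('guard',m.sum(),b.mean(0),cv2.minAreaRect(b[:,:2].astype(np.float32)))
    v,u=np.nonzero(m);print(u.min(),u.max(),v.min(),v.max())
m=(Z>112)&(Z<128)&(P[...,0]>470)&(P[...,0]<515)&(abs(P[...,1]+32)<25);v,u=np.nonzero(m);print('shaft',m.sum(),u.min(),u.max(),v.min(),v.max(),P[m].mean(0),cv2.minAreaRect(P[m][:,:2].astype(np.float32)))
al=(hsv[...,1]<60)&(Z>60)&(Z<68)&(P[...,0]>440)&(P[...,0]<480);print('strips',al.sum(),cv2.minAreaRect(P[al][:,:2].astype(np.float32)))
cr=cv2.resize(im[165:215,275:335],None,fx=8,fy=8,interpolation=cv2.INTER_NEAREST)
c1=dict(np.load("pics/w1.npz"));cr1=cv2.resize(c1['image'][150:200,300:340],None,fx=8,fy=8,interpolation=cv2.INTER_NEAREST);cv2.imwrite("pics/c2.png",np.hstack([cr,cr1]))
E
```

```text
gear 5374 [495.1 -26.7] [108.3 122.5] 87.68124389648438
guard 475 [458.67625783 -28.8836498  159.58233694] ((458.4645690917969, -30.284461975097656), (79.4216537475586, 5.9418559074401855), 88.0385971069336)
269 275 165 244
shaft 147 296 310 185 199 [493.02971563 -26.02028188 118.92366151] ((493.8068542480469, -26.451919555664062), (12.213997840881348, 15.860417366027832), 41.13475799560547)
strips 542 ((459.37884521484375, -119.80953979492188), (20.865190505981445, 277.33477783203125), 0.38779932260513306)
```

View pics/c2.png

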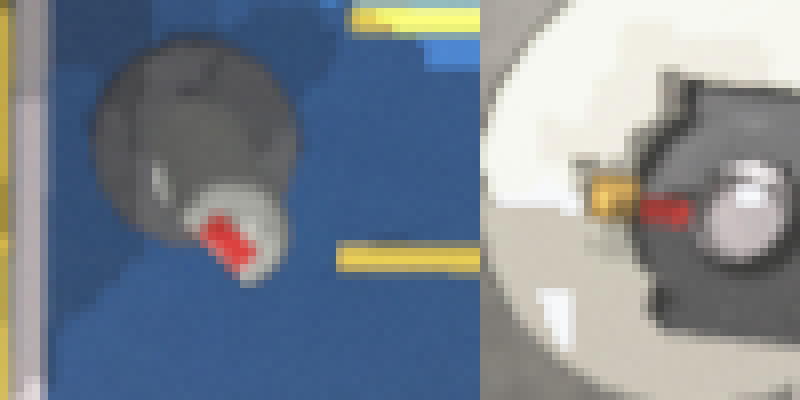

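Wrist views: the shaft top is at (304,192), and its red dash and flat face lower-left, giving about +0.75 rad. The guard top edge runs down column 272, rows 165–244. The collar screw is at (316,174), pointing to world −x.

```bash

python3 -m pendant '[[[0.4,0,-0.002,0.04,0.012],[0.4,0,-0.002,0.085,0.012],[0.4,0,-0.002,0.12,0.012],[0.4,0,-0.002,0.132,0.012],[0.4,0,-0.002,0.132,0.012],[0,0,-0.002,0.132,0.012],[0,0,-0.002,0.132,0.012],[0,0,-0.002,0.132,0.012]]]'
python3 -m pendant '[[[0,0,0,0,0],[0,0,0,0,0],[0,0,0,-0.02,0],[0,0,0,-0.04,0],[0,0,0,-0.06,0],[0,0,0,-0.06,0],[0,0,0,-0.06,0],[0,0,0,-0.06,0]]]'
python3 - <<'E'
from h import *
c=snap("wrist");np.savez("pics/w3.npz",**c);im=c['image'];P=cloud(c);Z=P[...,2]
hsv=cv2.cvtColor(im,cv2.COLOR_BGR2HSV)
s=env.state();print(s['t'],s['eef_pos'],s['tcp_rot'])
ye=cv2.inRange(hsv,(18,90,90),(35,255,255))>0
m=ye&(abs(P[...,0]-458)<15)&(Z>90);print('guard',m.sum(),P[m].min(0),P[m].max(0))
c=snap("top");np.savez("pics/t3.npz",**c)
E
```

```text
t: 2.6
eef_pos: [459.0, -28.3, 133.5]
tcp_rot: [3.14, 0.0, 1.535]
ft_force: [-0.2, -0.1, 0.3]
opening: 0.384
t: 3.4
eef_pos: [458.2, -28.3, 191.9]
tcp_rot: [-3.141, -0.0, 1.535]
ft_force: [-0.1, 0.2, -0.2]
opening: 0.001
3.45 [458.23314591 -28.29729938 191.79786645] [-3.14023836e+00 -2.87017321e-04  1.53477465e+00]
guard 1583 [443.02217171 -35.33424638  90.23411504] [472.99661337  49.03021461 361.74742126]
```

```bash
python3 - <<'E'
from h import *
c=snap("side");im=c['image']
a=cv2.resize(im[170:360,180:380],None,fx=2,fy=2);w=cv2.resize(np.load("pics/w3.npz")['image'],(380*4//3,380))
cv2.imwrite("pics/c3.png",np.hstack([a,w])[:, :800])
for n in("t3","w3"):
    c=dict(np.load(f"pics/{n}.npz"));P=cloud(c);h=cv2.cvtColor(c['image'],cv2.COLOR_BGR2HSV)
    m=(cv2.inRange(h,(18,90,90),(35,255,255))>0)&(P[...,2]>153)&(P[...,2]<167)&(abs(P[...,0]-459)<20);print(n,m.sum(), cv2.minAreaRect(P[m][:,:2].astype(np.float32)) if m.sum() else 0)
E
```

```text
t3 0 0
w3 434 ((459.76275634765625, -10.258543014526367), (39.290992736816406, 5.852475166320801), 86.7816162109375)
```

View pics/c3.png

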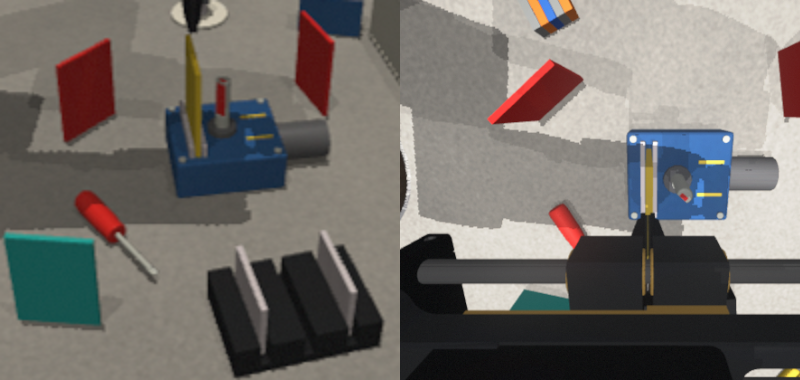

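The guard has not moved; the fingers were still closing when I lifted. Retrying with more closing time.

```bash

python3 -m pendant '[[[0.35,0,0,0,0],[0.35,0,0,0,0],[0.35,0,0,0,0],[0.35,0,0,0.012,0],[0.35,0,0,0.03,0],[0.35,0,0,0.05,0],[0.35,0,0,0.063,0],[0.35,0,0,0.063,0]]]'
python3 -m pendant '[[[0,0,0,0,0],[0,0,0,0,0],[0,0,0,0,0],[0,0,0,0,0],[0,0,0,0,0],[0,0,0,0,0],[0,0,0,0,0],[0,0,0,0,0]]]'
```

```text
t: 4.35
eef_pos: [458.0, -28.2, 128.4]
tcp_rot: [-3.139, -0.001, 1.535]
ft_force: [0.3, 0.8, 1.0]
opening: 0.353
t: 5.15
eef_pos: [458.9, -28.4, 130.1]
tcp_rot: [3.141, 0.0, 1.535]
ft_force: [0.2, -0.1, 5.8]
opening: 0.06
```

```bash

python3 -m pendant '[[[0,0,0,-0.02,0],[0,0,0,-0.05,0],[0,0,0,-0.06,0],[0,-0.03,0,-0.06,0],[0,-0.07,0,-0.06,0],[0,-0.1,0,-0.06,0],[0,-0.1,0,-0.06,0],[0,-0.1,0,-0.06,0]]]'
python3 - <<'E'
from h import *
for n in("top","side"):
    c=dict(np.load(f"pics/{n}0.npz"));P=cloud(c);Z=P[...,2];near=(abs(P[...,0]-513)<90)&(abs(P[...,1]+266)<75)
    for sgn in(-1,1):
        m=near&(Z>(60 if n=='top' else 50))&(Z<76)&((P[...,0]-513)*sgn>0);r=cv2.minAreaRect(P[m][:,:2].astype(np.float32));print(n,sgn,m.sum(),r,P[m].mean(0).round(1))
    m=near&(Z>30)&(Z<40);r=cv2.minAreaRect(P[m][:,:2].astype(np.float32));print(n,'rack',m.sum(),r)
c=snap("side");P=cloud(c);h=cv2.cvtColor(c['image'],cv2.COLOR_BGR2HSV);m=(cv2.inRange(h,(18,90,60),(35,255,255))>0)&(abs(P[...,0]-459)<30)&(P[...,1]<-60)&(P[...,1]>-220)
print('guard',m.sum(),P[m].min(0),P[m].max(0),np.percentile(P[m],[2,50,98],axis=0).round(1).tolist(),env.state()['eef_pos'])
goal(512,-266,190,1.571+.06)
E
```

```text
t: 5.95
eef_pos: [454.6, -128.5, 189.1]
tcp_rot: [-3.141, -0.001, 1.533]
ft_force: [-0.5, -0.1, -0.5]
opening: 0.065
top -1 75 ((470.00982666015625, -270.192138671875), (5.965911388397217, 77.48224639892578), 3.4500391483306885) [ 470.  -269.6   69.1]
top 1 86 ((553.7056274414062, -266.4104309082031), (6.533585548400879, 79.69210052490234), 4.106308460235596) [ 553.6 -266.7   68.5]
top rack 1537 ((512.1502075195312, -269.5584411621094), (142.3231201171875, 101.51836395263672), 3.3277862071990967)
side -1 241 ((471.5149230957031, -269.7934265136719), (6.854666709899902, 82.46395874023438), 3.3714799880981445) [ 470.6 -274.1   65.2]
side 1 279 ((555.4544677734375, -266.08990478515625), (7.535315990447998, 81.6573486328125), 3.681839942932129) [ 554.3 -270.2   64.4]
side rack 2450 ((513.861572265625, -268.6863098144531), (143.9661407470703, 103.82305908203125), 3.7968969345092773)
guard 544 [ 429.33726512 -173.09073277   35.03643164] [488.63042765 -65.6872143  527.89772672] [[432.5, -172.3, 111.3], [453.9, -149.7, 184.8], [481.2, -92.3, 297.3]] [ 454.70607937 -127.89532591  189.1992486 ]
t 6.0 goal [-0.1359  0.0623 -0.0009] turn -0.097
```

```bash

python3 -m pendant '[[[0,-0.035,0.016,0,-0.03],[0,-0.075,0.034,0,-0.06],[0,-0.115,0.052,0,-0.097],[0,-0.138,0.0625,0,-0.097],[0,-0.138,0.0625,0,-0.097],[0,-0.138,0.0625,0.025,-0.097],[0,-0.138,0.0625,0.05,-0.097],[0,-0.138,0.0625,0.07,-0.097]]]'
python3 -m pendant '[[[0,0,0,0,0],[0,0,0,0,0],[0,0,0,0,0],[0,0,0,0,0],[0,0,0,0,0],[0,0,0,0,0],[0,0,0,0,0],[0,0,0,0,0]]]'
python3 - <<'E'
from h import *
c=snap("side");P=cloud(c);h=cv2.cvtColor(c['image'],cv2.COLOR_BGR2HSV);m=(cv2.inRange(h,(18,90,60),(35,255,255))>0)&(abs(P[...,0]-512)<30)&(abs(P[...,1]+268)<60)
for z in(50,70,90,110):
  k=m&(abs(P[...,2]-z)<8);print(z,k.sum(),P[k].mean(0).round(1) if k.sum() else '',cv2.minAreaRect(P[k][:,:2].astype(np.float32)) if k.sum()>3 else'')
print(env.state()['eef_pos'],env.state()['ft_force'])
v,u=np.nonzero(m);x,y=int(np.median(u)),int(np.median(v))
cv2.imwrite("pics/c4.png",cv2.resize(c['image'][210:370,240:440],None,fx=3,fy=3))
E
```

```text
t: 6.8
eef_pos: [512.2, -266.4, 118.4]
tcp_rot: [-3.141, -0.001, 1.633]
ft_force: [-0.2, -0.3, -0.7]
opening: 0.062
t: 7.6
eef_pos: [512.5, -268.5, 119.7]
tcp_rot: [3.141, -0.0, 1.632]
ft_force: [-0.0, -0.2, -1.3]
opening: 0.063
50 120 [ 512.7 -278.5   50.2] ((513.8642578125, -271.788818359375), (6.191647529602051, 80.21012115478516), 4.645440101623535)
70 122 [ 512.5 -278.6   70. ] ((514.1804809570312, -272.01300048828125), (6.607933044433594, 82.4009017944336), 3.154513359069824)
90 130 [ 512.6 -278.4   90. ] ((513.1278076171875, -271.5199279785156), (5.806922912597656, 82.70677185058594), 5.037533283233643)
110 104 [ 513.1 -284.5  109.1] ((513.9940795898438, -272.5997009277344), (6.358123779296875, 79.8106689453125), 4.059835910797119)
[ 512.51750632 -268.46264197  119.6227931 ] [-0.84023336 -0.16714    -0.70109078]
```

View pics/c4.png

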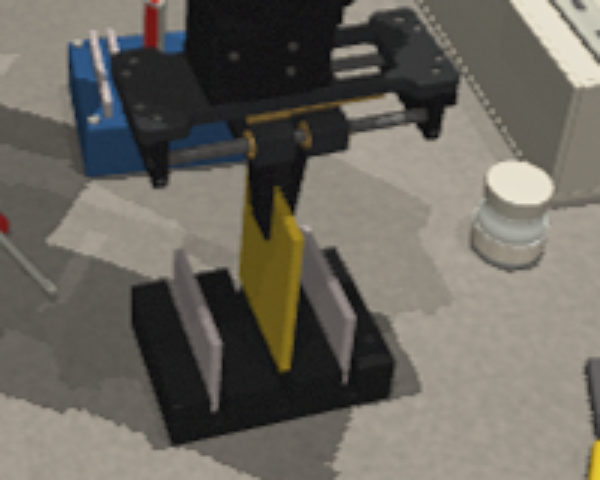

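The side view shows the yellow plate held upright above the middle slot, level with the middle between the blanks.

```bash

python3 -m pendant '[[[0,0.003,0,0,0],[0,0.003,0,0.007,0],[0,0.003,0,0.014,0],[0,0.003,0,0.021,0],[0,0.003,0,0.026,0],[0,0.003,0,0.028,0],[0,0.003,0,0.028,0],[0,0.003,0,0.028,0]]]'

```

```text
t: 8.45
eef_pos: [512.4, -265.5, 91.7]
tcp_rot: [3.141, 0.0, 1.632]
ft_force: [0.4, -0.2, -0.6]
opening: 0.061
```

```bash

python3 -m pendant '[[[0.35,0,0,0,0],[0.35,0,0,0,0],[0.35,0,0,0,0],[0.35,0,0,0,0],[0.35,0,0,0,0],[0.35,0,0,-0.03,0],[0.35,0,0,-0.07,0],[0.35,0,0,-0.11,0]]]'
python3 - <<'E'
from h import *
c=snap("side");P=cloud(c);h=cv2.cvtColor(c['image'],cv2.COLOR_BGR2HSV);m=(cv2.inRange(h,(18,90,60),(35,255,255))>0)&(abs(P[...,0]-512)<30)&(abs(P[...,1]+268)<60)
for z in(50,70,90,110):
  k=m&(abs(P[...,2]-z)<8);print(z,k.sum(),P[k].mean(0).round(1),np.round(cv2.minAreaRect(P[k][:,:2].astype(np.float32))[0],1))
print(P[m].max(0))
goal(492,-31,215,1.571+.71)
E
```

```text
t: 9.25
eef_pos: [512.1, -265.3, 202.7]
tcp_rot: [-3.141, -0.001, 1.632]
ft_force: [0.2, -0.4, 0.4]
opening: 0.353
50 121 [ 512.6 -276.7   49.7] [ 513.6 -268.3]
70 125 [ 512.4 -274.4   70.2] [ 514.2 -268.7]
90 118 [ 512.5 -275.4   90. ] [ 513.4 -269.9]
110 130 [ 512.4 -274.6  110.3] [ 511.8 -268.4]
[ 541.34568631 -226.49003872  338.02093453]
t 9.3 goal [ 0.2364 -0.0075 -0.0068] turn -0.649
```

```bash

python3 -m pendant '[[[0.45,0.035,-0.001,0,-0.1],[0.45,0.075,-0.002,0,-0.24],[0.45,0.115,-0.003,0,-0.38],[0.45,0.155,-0.005,0,-0.52],[0.45,0.195,-0.007,0,-0.65],[0.45,0.225,-0.007,0,-0.65],[0.45,0.238,-0.007,0,-0.65],[0.45,0.238,-0.007,0,-0.65]]]'
cat > sh.py <<'E'
from h import *
c=snap("wrist");np.savez("pics/ws.npz",**c);im=c['image'];P=cloud(c);Z=P[...,2]
s=env.state();print(s['t'],s['eef_pos'],s['tcp_rot'])
m=(Z>113)&(Z<126)&(P[...,0]>470)&(P[...,0]<515)&(abs(P[...,1]+30)<25);v,u=np.nonzero(m);print('shaft',m.sum(),u.min(),u.max(),v.min(),v.max(),P[m].mean(0))
Q=P[m][:,:2].astype(np.float32);r=cv2.minAreaRect(Q);print(r)
p=np.median(Q,0)
h=cv2.cvtColor(im,cv2.COLOR_BGR2HSV);rd=((h[...,0]<8)|(h[...,0]>172))&(h[...,1]>120)&(h[...,2]>80)
k=rd&(Z>110)&(Z<126)&(np.hypot(P[...,0]-p[0],P[...,1]-p[1])<16)
q=P[k][:,:2];vv=np.linalg.svd(q-q.mean(0))[2][0];print('red',k.sum(),q.mean(0),'dash dir',np.degrees(np.arctan2(vv[1],vv[0])))
x0,y0=int(u.mean()),int(v.mean());cv2.imwrite("pics/ws.png",cv2.resize(im[max(0,y0-35):y0+35,x0-40:x0+40],None,fx=7,fy=7,interpolation=0))
# boss circle
g=rd*0
E
python3 sh.py
```

```text
t: 10.1
eef_pos: [490.8, -27.3, 201.7]
tcp_rot: [3.141, 0.0, 2.284]
ft_force: [0.4, 0.2, -0.4]
opening: 0.449
10.15 [491.03156015 -28.34042921 201.6375661 ] [3.14145221e+00 3.32980555e-04 2.28279477e+00]
shaft 213 270 283 206 224 [492.66169725 -26.59025979 118.95824468]
((493.728515625, -27.155847549438477), (11.851123809814453, 15.95040225982666), 40.880306243896484)
red 32 [491.6651362  -29.13425501] dash dir -42.95376268457393
```

View pics/ws.png

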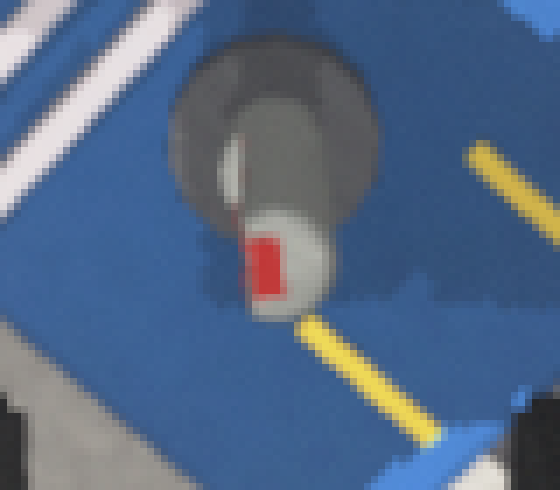

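Crop: the flat faces image-left, aligned with the jaws' closing direction. Descending around the shaft and checking before closing.

```bash

python3 -m pendant '[[[0.45,-0.0005,0.003,0,0],[0.45,-0.0005,0.003,0.03,0],[0.45,-0.0005,0.003,0.06,0],[0.45,-0.0005,0.003,0.09,0],[0.45,-0.0005,0.003,0.11,0],[0.45,-0.0005,0.003,0.116,0],[0.45,-0.0005,0.003,0.116,0],[0.45,-0.0005,0.003,0.116,0]]]'
python3 - <<'E'
from h import *
goal(493.7,-27.2,86,2.284)
E
```

```text
t: 10.95
eef_pos: [494.0, -27.3, 86.3]
tcp_rot: [3.141, 0.001, 2.281]
ft_force: [0.4, -1.0, -0.1]
opening: 0.456
t 10.95 goal [ 0.0002 -0.0002  0.0003] turn -0.003
```

Well centred. Closing.

```bash

python3 -m pendant '[[[0,0,0,0,0],[0,0,0,0,0],[0,0,0,0,0],[0,0,0,0,0],[0,0,0,0,0],[0,0,0,0,0],[0,0,0,0,0],[0,0,0,0,0]]]'
python3 - <<'E'
from h import *
print(env.state()['moment'],env.state()['ft_force']);goal(494.2,-28.6,86,1.571-.039)
E
```

```text
t: 11.75
eef_pos: [493.8, -26.6, 85.8]
tcp_rot: [3.141, 0.001, 2.282]
ft_force: [2.2, 5.3, 4.8]
opening: 0.125
[ 0.81415956 -0.3802511   0.03462471] [2.2454766  5.33946953 4.80334559]
t 11.75 goal [-0.0018 -0.001  -0.0002] turn 0.75
```

```bash

python3 -m pendant '[[[0,0,0,0,0.1],[0,-0.0003,-0.0001,0,0.22],[0,-0.0006,-0.0003,0,0.34],[0,-0.001,-0.0005,0,0.46],[0,-0.0013,-0.0007,0,0.58],[0,-0.0015,-0.001,0,0.68],[0,-0.0015,-0.001,0,0.75],[0,-0.0015,-0.001,0,0.75]]]'
python3 -m pendant '[[[0,0,0,0,0],[0.45,0,0,0,0],[0.45,0,0,0,0],[0.45,0,0,0,0],[0.45,0,0,0,0],[0.45,0,0,0,0],[0.45,0,0,-0.05,0],[0.45,0,0,-0.1,0]]]'
python3 -m pendant '[[[0.45,0,0,0,0],[0.45,0,0,0,0],[0.45,0,0,0,0],[0.45,0,0,0,0],[0.45,0,0,0,0],[0.45,0,0,0,0],[0.45,0,0,0,0],[0.45,0,0,0,0]]]'
sed -i 's/"pics\/ws.png"/"pics\/ws2.png"/' sh.py; python3 sh.py
```

```text
t: 12.55
eef_pos: [495.0, -27.7, 85.9]
tcp_rot: [3.139, -0.001, 1.529]
ft_force: [9.0, 12.3, 0.2]
opening: 0.125
t: 13.35
eef_pos: [492.9, -28.5, 185.9]
tcp_rot: [-3.138, -0.001, 1.532]
ft_force: [0.6, 0.4, -0.4]
opening: 0.451
t: 14.15
eef_pos: [493.6, -28.5, 185.4]
tcp_rot: [-3.141, -0.0, 1.532]
ft_force: [0.2, -0.5, 0.0]
opening: 0.452
14.2 [493.62193126 -28.51154547 185.51056662] [-3.14141440e+00 -1.27946300e-04  1.53180852e+00]
shaft 243 268 282 208 227 [493.94794702 -26.80765003 118.97107375]
((494.28118896484375, -27.583038330078125), (15.925430297851562, 11.921957969665527), 87.65843963623047)
red 42 [491.67390032 -28.75784032] dash dir -89.78649242822962
```

Flat at −2.34°, the gear unit's own yaw, so the shaft is square. Now the collar.

```bash

python3 -m pendant '[[[0.7,0.03,0.002,-0.015,-0.14],[0.7,0.07,0.004,-0.015,-0.28],[0.7,0.115,0.007,-0.015,-0.42],[0.7,0.16,0.01,-0.015,-0.56],[0.7,0.205,0.013,-0.015,-0.7],[0.7,0.25,0.016,-0.015,-0.84],[0.7,0.295,0.02,-0.015,-0.98],[0.7,0.328,0.021,-0.015,-1.12]]]'
python3 -m pendant '[[[0.7,0,0,0,-0.14],[0.7,0,0,0,-0.28],[0.7,0,0,0,-0.4],[0.7,0,0,0,-0.45],[0.7,0,0,0,-0.45],[0.7,0,0,0,-0.45],[0.7,0,0,0,-0.45],[0.7,0,0,0,-0.45]]]'
cat > co.py <<'E'
from h import *
import sys
c=snap("wrist");im=c['image'];P=cloud(c);Z=P[...,2];np.savez("pics/wc.npz",**c)
s=env.state();print(s['t'],s['eef_pos'],s['tcp_rot'])
x0,y0,zt=map(float,sys.argv[1:4])
h=cv2.cvtColor(im,cv2.COLOR_BGR2HSV);d=np.hypot(P[...,0]-x0,P[...,1]-y0)
m=(abs(Z-zt)<4)&(d<35);v,u=np.nonzero(m);Q=P[m][:,:2].astype(np.float32)
r=cv2.minAreaRect(Q);print('collar',m.sum(),P[m].mean(0),r,cv2.minEnclosingCircle(Q))
rd=((h[...,0]<8)|(h[...,0]>172))&(h[...,1]>120)&(h[...,2]>60)&m
if rd.sum():
    q=P[rd][:,:2];a=q.mean(0);print('red',rd.sum(),a,'angle to centre',np.arctan2(*(np.array(r[0])-a)[::-1]))
br=(h[...,0]>12)&(h[...,0]<30)&(h[...,1]>100)&(d<40)&(abs(Z-zt+6)<10)
if br.sum(): print('brass',br.sum(),P[br].mean(0),'angle',np.arctan2(*(np.array(r[0])-P[br].mean(0)[:2])[::-1]))
a,b=int(u.mean()),int(v.mean());cv2.imwrite(sys.argv[4],cv2.resize(im[max(0,b-35):b+35,max(0,a-40):a+40],None,fx=7,fy=7,interpolation=0))
E
python3 co.py 527 300 46 pics/wc1.png
```

```text
t: 15.0
eef_pos: [527.4, 301.0, 200.5]
tcp_rot: [3.141, 0.0, 2.659]
ft_force: [0.2, -1.1, 0.1]
opening: 0.702
t: 15.8
eef_pos: [527.4, 298.4, 200.7]
tcp_rot: [3.141, 0.0, 3.101]
ft_force: [-0.4, -0.2, 0.5]
opening: 0.699
15.85 [527.40173155 298.395291   200.63257442] [ 3.14148249e+00 -4.23522280e-05  3.10112394e+00]
collar 833 [528.73159141 309.54830005  45.16264386] ((526.243408203125, 309.97821044921875), (40.577789306640625, 44.099815368652344), 86.57196044921875) ((527.8294677734375, 309.4608459472656), 23.664297103881836)
red 28 [515.57201347 310.89159376] angle to centre -0.08538364653283517
brass 42 [507.85340041 311.42834556  41.00208748] angle -0.07869168008849486
```

View pics/wc1.png

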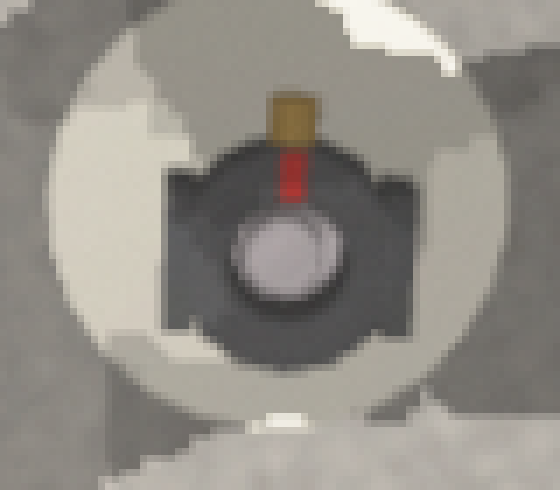

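```bash
python3 - <<'E'
from h import *
for n in("top","side"):
    c=dict(np.load(f"pics/{n}0.npz"));P=cloud(c);Z=P[...,2];h=cv2.cvtColor(c['image'],cv2.COLOR_BGR2HSV)
    m=(abs(Z-46)<3.5)&(np.hypot(P[...,0]-528,P[...,1]-307)<32);Q=P[m][:,:2].astype(np.float32);print(n,m.sum(),P[m].mean(0),cv2.minAreaRect(Q))
    m=(Z>1)&(Z<12)&(h[...,1]<60)&(h[...,2]>130)&(np.hypot(P[...,0]-528,P[...,1]-307)<60);Q=P[m][:,:2].astype(np.float32);print(' disc',m.sum(),cv2.minEnclosingCircle(Q),cv2.fitEllipse(Q[cv2.convexHull(Q,returnPoints=False).ravel()]))
    m=(abs(Z-119)<4)&(np.hypot(P[...,0]-492,P[...,1]+29)<20);print(' shaft',m.sum(),P[m].mean(0))
c=dict(np.load("pics/wc.npz"));P=cloud(c);Z=P[...,2];h=cv2.cvtColor(c['image'],cv2.COLOR_BGR2HSV)
m=(Z>1)&(Z<12)&(h[...,1]<60)&(np.hypot(P[...,0]-528,P[...,1]-307)<60)&(Z>4);Q=P[m][:,:2].astype(np.float32);print('w disc',m.sum(),cv2.minEnclosingCircle(Q))
E
```

```text
top 121 [531.22274064 307.64429115  45.32024421] ((530.4383544921875, 308.3712463378906), (41.34312057495117, 36.80278396606445), 80.71550750732422)
 disc 465 ((528.4381713867188, 299.77276611328125), 50.369632720947266) ((530.8406372070312, 303.5589294433594), (87.33550262451172, 93.04419708251953), 141.66680908203125)
 shaft 26 [494.12996327 -28.27236857 118.81552775]
side 88 [532.91327889 307.96651442  45.97796249] ((533.7222900390625, 309.9798583984375), (45.12419891357422, 41.54743576049805), 52.079811096191406)
 disc 221 ((529.570068359375, 309.1709289550781), 45.20412063598633) ((531.5547485351562, 308.87158203125), (81.88960266113281, 86.0616683959961), 43.17110061645508)
 shaft 34 [495.81542849 -29.61823366 119.17150609]
w disc 2246 ((529.0945434570312, 308.63232421875), 41.86293029785156)
```

```bash
python3 - <<'E'
from h import *
goal(529.2,309.5,19.5,3.08)
E
```

```text
t 15.85 goal [-0.0014  0.0111  0.1811] turn 0.021
```

```bash

python3 -m pendant '[[[0.7,-0.0014,0.011,0,0.021],[0.7,-0.0014,0.011,0.04,0.021],[0.7,-0.0014,0.011,0.085,0.021],[0.7,-0.0014,0.011,0.125,0.021],[0.7,-0.0014,0.011,0.16,0.021],[0.7,-0.0014,0.011,0.178,0.021],[0.7,-0.0014,0.011,0.181,0.021],[0.7,-0.0014,0.011,0.181,0.021]]]'
python3 -m pendant '[[[0,0,0,0,0],[0,0,0,0,0],[0,0,0,0,0],[0,0,0,0,0],[0,0,0,0,0],[0,0,0,0,0],[0,0,0,0,0],[0,0,0,0,0]]]'
python3 - <<'E'
from h import *
print(env.state()['moment']);goal(529.2,309.5,19,3.08)
E
```

```text
t: 16.65
eef_pos: [529.4, 309.4, 19.7]
tcp_rot: [-3.141, -0.0, 3.081]
ft_force: [0.5, 0.1, 0.3]
opening: 0.701
t: 17.45
eef_pos: [529.5, 309.5, 20.3]
tcp_rot: [3.141, 0.001, 3.081]
ft_force: [-1.7, 0.3, 6.7]
opening: 0.427
[-0.07718617  0.17714873 -0.00093112]
t 17.45 goal [0.0003 0.     0.0013] turn 0.001
```

```bash

python3 -m pendant '[[[0,0,0,-0.01,0],[0,0,0,-0.03,0],[0,0,0,-0.06,0],[0,0,0,-0.1,0],[0,0,0,-0.13,0],[0,0,0,-0.14,0],[0,0,0,-0.14,0],[0,0,0,-0.14,0]]]'
python3 - <<'E'
from h import *
goal(492.4,-28,160,3.1026)
E
```

```text
t: 18.25
eef_pos: [528.7, 309.1, 158.4]
tcp_rot: [-3.141, -0.001, 3.081]
ft_force: [-0.6, -0.4, -0.8]
opening: 0.43
t 18.25 goal [ 0.0158 -0.3387 -0.0013] turn -0.022
```

```bash

python3 -m pendant '[[[0,0.001,-0.03,0,-0.022],[0,0.003,-0.075,0,-0.022],[0,0.005,-0.12,0,-0.022],[0,0.007,-0.165,0,-0.022],[0,0.009,-0.21,0,-0.022],[0,0.011,-0.255,0,-0.022],[0,0.014,-0.3,0,-0.022],[0,0.0158,-0.3387,0,-0.022]]]'
python3 -m pendant '[[[0,0,0,0,0],[0,0,0,0,0],[0,0,0,0,0],[0,0,0,0,0],[0,0,0,0,0],[0,0,0,0,0],[0,0,0,0,0],[0,0,0,0,0]]]'
python3 - <<'E'
from h import *
goal(492.4,-28,160,3.1026)
c=snap("wrist");np.savez("pics/wh.npz",**c);P=cloud(c);Z=P[...,2];s=env.state();print(s['eef_pos'])
m=(abs(Z-s['eef_pos'][2]-27)<4)&(np.hypot(P[...,0]-492,P[...,1]+28)<24);Q=P[m][:,:2].astype(np.float32);print(m.sum(),P[m].mean(0),cv2.minAreaRect(Q),P[m].min(0),P[m].max(0))
v,u=np.nonzero(m);print(u.min(),u.max(),v.min(),v.max())
cv2.imwrite("pics/wh.png",cv2.resize(c['image'][150:310,180:380],None,fx=4,fy=4)[:600])
E
```

```text
t: 19.05
eef_pos: [491.6, -29.6, 158.0]
tcp_rot: [3.141, -0.003, 3.102]
ft_force: [0.5, 0.3, -1.6]
opening: 0.43
t: 19.85
eef_pos: [492.9, -27.6, 159.7]
tcp_rot: [3.142, 0.0, 3.103]
ft_force: [0.6, -0.2, -0.9]
opening: 0.426
t 19.85 goal [ 0.0005 -0.0004 -0.0003] turn 0.001
[492.93270591 -27.66552412 159.67454231]
2296 [487.53517898 -27.63792114 184.98042376] ((488.0243835449219, -27.749595642089844), (43.36735534667969, 27.573040008544922), 88.19625091552734) [474.14457647 -49.23767979 182.67461473] [502.03916771  -5.90934147 190.61396724]
231 315 239 285
```

View pics/wh.png

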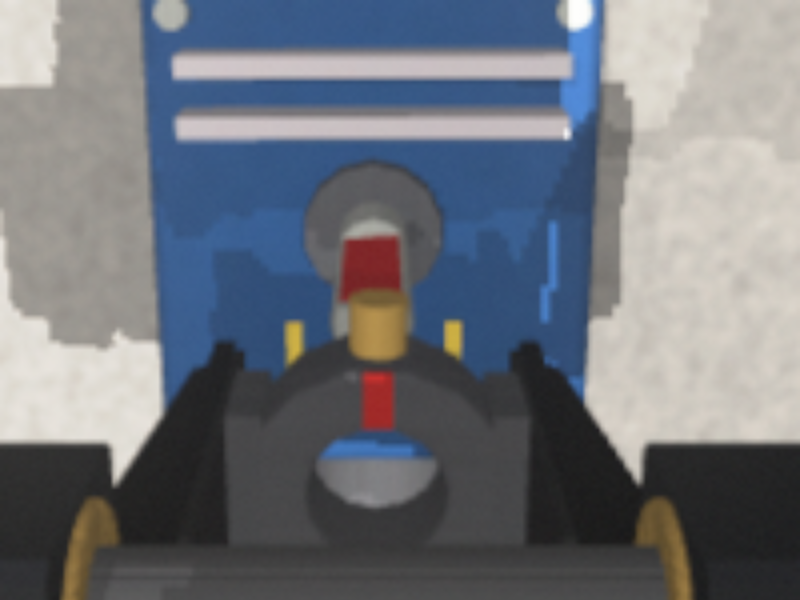

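The held collar's screw points at the slot, and the shaft, with its red flat facing up-image, lies in line under the bore. A 0.8 mm correction remains; descending gently.

```bash

python3 -m pendant '[[[0,0.0007,-0.0002,0.01,0],[0,0.0007,-0.0002,0.02,0],[0,0.0007,-0.0002,0.03,0],[0,0.0007,-0.0002,0.036,0],[0,0.0007,-0.0002,0.042,0],[0,0.0007,-0.0002,0.047,0],[0,0.0007,-0.0002,0.052,0],[0,0.0007,-0.0002,0.052,0]]]'
python3 -c "
from h import *
print(env.state()['moment'],env.state()['ft_force']);goal(492.3,-28,79.5,3.1026)"
```

```text
t: 20.7
eef_pos: [492.0, -27.9, 107.1]
tcp_rot: [3.141, -0.001, 3.103]
ft_force: [0.4, 0.2, -1.3]
opening: 0.426
[-0.01997366 -0.01423518  0.04028762] [ 0.44379109  0.2198051  -1.30826616]
t 20.7 goal [-0.0003 -0.0001  0.0276] turn 0.0
```

```bash

python3 -m pendant '[[[0,0,0,0.003,0],[0,0,0,0.006,0],[0,0,0,0.009,0],[0,0,0,0.012,0],[0,0,0,0.012,0],[0,0,0,0.012,0],[0,0,0,0.012,0],[0,0,0,0.012,0]]]'
python3 -c "
from h import *
print(env.state()['moment'],env.state()['ft_force']);goal(492.3,-28,79.5,3.1026)"
```

```text
t: 21.5
eef_pos: [492.3, -27.9, 95.7]
tcp_rot: [3.142, 0.0, 3.103]
ft_force: [-1.4, 0.3, -0.6]
opening: 0.424
[0.00630379 0.0251233  0.02843617] [-1.42487692  0.33109531 -0.61050904]
t 21.5 goal [-0.     -0.0001  0.0162] turn 0.0
```

Threaded with no resistance; the collar's lower edge is now below the shaft top. Going to mid-flat.

```bash

python3 -m pendant '[[[0,0,0,0.003,0],[0,0,0,0.006,0],[0,0,0,0.009,0],[0,0,0,0.012,0],[0,0,0,0.015,0],[0,0,0,0.016,0],[0,0,0,0.016,0],[0,0,0,0.016,0]]]'
python3 -m pendant '[[[0,0,0,0,0],[0,0,0,0,0],[0,0,0,0,0],[0,0,0,0,0],[0,0,0,0,0],[0,0,0,0,0],[0,0,0,0,0],[0,0,0,0,0]]]'
python3 - <<'E'
from h import *
s=env.state();print(s['moment'],s['ft_force'])
c=snap("wrist");P=cloud(c);Z=P[...,2];h=cv2.cvtColor(c['image'],cv2.COLOR_BGR2HSV)
d=np.hypot(P[...,0]-492,P[...,1]+28)
m=(abs(Z-105)<7)&(d<24);k=m&(h[...,2]<110)&(h[...,1]<80);print('collar',k.sum(),np.median(P[k],0),P[k].min(0),cv2.minAreaRect(P[k][:,:2].astype(np.float32)))
A=np.c_[P[k][:,:2],np.ones(k.sum())];print('tilt',np.linalg.lstsq(A,P[k][:,2],rcond=None)[0][:2])
a=c['image'][150:310,180:380]
sd=snap("side");P=cloud(sd);h=cv2.cvtColor(sd['image'],cv2.COLOR_BGR2HSV);m=(cv2.inRange(h,(18,90,60),(35,255,255))>0)&(abs(P[...,0]-512)<30)&(abs(P[...,1]+268)<60)
print('guard',m.sum(),P[m].mean(0),np.percentile(P[m][:,2],[1,99]))
b=sd['image'][180:360,230:390]
cv2.imwrite("pics/fin.png",np.hstack([cv2.resize(a,(500,400)),cv2.resize(b,(300,400))[:, :300]]))
E
```

```text
t: 22.3
eef_pos: [492.3, -27.9, 79.7]
tcp_rot: [3.142, 0.0, 3.103]
ft_force: [0.1, 0.3, -0.9]
opening: 0.43
t: 23.1
eef_pos: [492.2, -27.9, 79.6]
tcp_rot: [3.142, 0.0, 3.103]
ft_force: [0.0, -0.9, -0.5]
opening: 0.429
[-0.02197159 -0.01349653  0.04593811] [ 0.03636294 -0.8540077  -0.46761205]
collar 2442 [485.40990757 -24.73356764 104.76196108] [473.56302308 -49.13153215  98.02849648] ((487.0473937988281, -27.759429931640625), (43.18891906738281, 26.713298797607422), 87.79658508300781)
tilt [ 0.07046438 -0.00223903]
guard 861 [ 512.65060776 -275.69392334   78.88231581] [ 21.17418547 122.36286955]
```

View pics/fin.png

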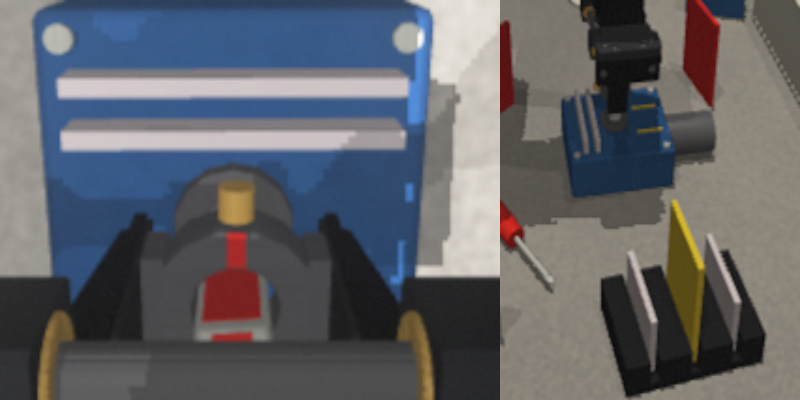

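Wrist view: the collar is around the shaft with the screw directly over the red flat, square to the slot strips. Side view: the guard stands in the middle slot and the blanks are in place. Handing in.

```bash
python3 -c "
from cell import env
print(env.job_done()); s=env.state(); print(s['t'],s['eef_pos'],s['opening'])"
```

```text
the job is handed in; nothing more can be done
None
the job is handed in; nothing more can be done
```

The job is handed in at 23 s of the 61 s allowed, with the collar still held on the shaft. No verdict was reported, so what follows rests on my own last checks.

- **Guard:** it stands upright in the middle slot, let go. The side camera puts it within about 1 mm across and along the slot, with its top at about 120 mm. The first grasp missed because I lifted before the fingers had closed; the guard did not move, and the second try held.
- **Shaft:** I turned it by about −0.75 rad. The flat then measured −2.34° in world axes, against −2.32° for the gear unit, so it faces the slot.
- **Collar:** it threaded on without resistance. Its centre is at about 97 mm, which is mid-flat, and its sideways offset from the shaft axis is about 0.5 mm or less. The screw is within about 0.02 rad of square. The fingers hold it at an opening of 0.43 (41 mm), with a wrist force below 1 N.

**Checks that disagreed:**
- **Camera readings:** my early hand-picked pixels in the top view were up to 9 mm off the wrist camera in y. Depth readings from all three cameras then agreed to within a few millimetres.
- **Collar tilt:** the final depth fit read 0.07 rad, probably because it included the collar's side face. That is within the 0.15 rad limit in any case.

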